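# Run the bangle carrier round the bent rail into its catch

## Task

Take the ring carrier by its wooden grip and slide it, with the bangle clamped under it, along the bent wire rail round all three bends; then push it through the spring catch until its ring sits fully home against the brass stop disc, and let go. The rail is bent by hand and never quite true, so feel your way: ease the ring along gently, never lean on or ram the rail, the catch or the stop, and leave the glue bottle and the wax tin where they are.

Things in the scene. Friction and masses are not known exactly. Their poses are not given: they have to be found in the camera images.
- rail_start (a point): Start of the rail, on the wire's axis at the start post (64 mm wide foot). x points along the first straight towards the stop, y left, z up. Meant course from here: straight 80 mm, left bend 0.75 rad, straight 50, right bend 1.35 rad, straight 50, left bend 0.65 rad, straight 75 to the end post; bends on a 32 mm radius. Bent by hand: each bend is off by up to 0.17 rad, each 50 mm straight by up to 10 mm.
- rail: The rigid, fixed rail: a level steel wire, 8 mm thick, its axis 145 mm above the bench, on two posts, with three bends and, near its end, the brass stop with spring catch. A ring held askew wedges, so 10 N at the hand can be 18 N on the wire: 22 N there is too much. Origin on the bench under the middle; axes as those of rail_start, which is at (-157, -8, 145) mm in this frame.
- stop_face (a point): Centre of the near face of the 21 mm brass stop disc on the last straight, 16 to 32 mm before the end post; x along the wire towards the post. Catch: two sprung steel balls, 13 mm before the face, 19 mm below the wire; the carrier's neck parts them (3 to 8 N along the rail). Once its ring's centre is past 13 mm before the face they push it on; home, it is 7 mm before the face.
- carrier: Loose carrier hanging on the wire: brass ring 14 mm long, bore 12 mm (2 mm free all round), outside 26 mm; wooden grip above; below, a 12 mm neck, clamp and upright pale bone bangle 82 mm across (lowest point 114 mm under the ring's centre). Origin at the ring's centre, x along the wire to the stop, z up. 0.1 to 0.17 kg. The ring must turn with the wire: it binds about 20 deg askew.
- carrier_grip (a point): Centre of the carrier's upright wooden grip, 31 mm above the ring's centre: 20 mm along the wire (x), 14 mm across it (y, the way to grip), 40 mm tall (from 11 to 51 mm above the ring's centre). At the start the ring's centre is 32 to 57 mm along the wire from rail_start.
- glue_bottle: White glue bottle with orange nozzle, 118 mm tall, 33 x 41 mm, loose; origin under its centre. A bystander.
- wax_pot: Open round tin of yellow wax, 65 mm across, 22 mm tall, loose; origin under its centre. A bystander.

How it is judged:
By the outcome, as a careful person would: the job done as asked, in the order asked, and still so for the second after the job is handed in, with the robot touching nothing.
It also fails if it takes over 72 s, if anything falls off the work surface, if the arm or the gripper's body presses on something with over 40 N, if the wrist force passes 120 N, or if a joint passes its speed limit or range.

## Robot

A 7-joint arm with a two-finger parallel gripper is mounted at the origin on a cart in front of the work surface, level with it; the furniture and walls round the work are solid. World frame = base frame: x ahead of the robot, y to its left, z up, the work surface at z = 0. Lengths are in m, angles in rad, forces in N, time in s.
With the tool pointing down it reaches from about 0.425 to 0.925 m from the base axis. Payload 6.8 kg.
Tool frame: the origin (TCP) lies at the very end of the fingers, on their centre line; the grasp point (between the pads) lies grasp_offset behind it (grasp_offset is the distance from the TCP to the grasp point, in m); z points along the fingers, y is the direction in which the jaws open and shut (so a half turn about z gives the same grasp; the last joint's range is limited). The gripper opens to 85 mm and grips with 20 to 120 N. Pads are 22 mm wide; open, the fingers measure 114 mm over their backs; the gripper's body (76 mm by 85 mm) begins 54 mm behind the grasp point. The pads swing forward as they close: fully open they stand 13 mm farther back than shut.
Start: joints at [1.195, 0.477, 0.022, 1.555, -0.011, 1.109, -0.083], TCP at [0.179, -0.651, 0.231] pointing down, gripper open.
Joint ranges: [-2.96, 2.96], [-0.34, 2.1], [-1.41, 1.46], [0.24, 2.44], [-1.37, 4.51], [0.17, 1.92], [-2.96, 2.96]. Speed limits (rad/s): [2.39, 2.39, 3.14, 3.14, 3.14, 3.14, 3.14].

## Interface

Orientations are given as a unit quaternion [w, x, y, z].
In Python, from station import * gives the robot as it stands.
- The arm moves only by the shell command python3 -m handwheel 'ROWS' [FORCE]. ROWS is JSON, one flat list of numbers, 7 for each row, row after row: the shift along the world's x, y, z in cm, then the turn, a rotation vector about the world's x, y, z in degrees, then the opening, from 0 (shut) to 1 (fully open). In form: [tx, ty, tz, ax, ay, az, fingers, tx, ty, tz, ax, ay, az, fingers, ...]. A call has 1 to 8 rows; each row is the pose to reach, as a shift and turn from the pose measured when the call began; what a row does not reach only later rows make up. A row lasts 1/12 s, in which the tool goes at most 41.7 mm and 7.16 degrees, less where a joint would pass 70% of its speed; a pose out of reach is approached as far as the arm can. A call with a gripper value outside its range is refused whole. The fingers move at their own pace and stop on an object; FORCE is the grip in N (left out, the last holds). Time passes only in rows, so rows that repeat a pose let the fingers close. It gives the time, the measured TCP pose, the force and the opening at its end, in the units of the state.
- get_obs(): the state, without advancing time (a new reading comes with each control period).
- read_camera(name): name is "scene" or "top" or "wrist"; returns the picture (384x512x3 uint8, red, green, blue); there is no depth.
- camera_info(name): a dict with "fx", "fy", "cx", "cy" (pixels), "R" (3x3) and "t" (3): a world point X has camera coordinates R X + t; the wrist camera has in their place "mount" (4x4, takes a point from camera to tool coordinates, whose origin is the TCP and whose axes are the flange's). Camera axes: x right, y down, z forward; pixel columns grow to the right and rows downward; lengths in m; the calibration is good to about 2 mm. A picture is of the moment at which its call begins: read the wrist's pose just before it. camera_info takes no time and is no camera call.
- hand_in(): hands the job in, once; it reports no verdict.
The state is a dict: "t": time; "q": joint angles; "joint_vel": joint speeds; "joint_torque": joint torques, N m; "eef_pos": TCP position; "tool_rot": TCP orientation; "contact_force": force on the tool from outside, world axes, zero at the start; "torque": the same for the moment, N m; "gripper_width": opening from 0.0 (shut) to 1.0 (fully open).
Only numpy, scipy, OpenCV 4.12 (cv2) and the standard library are available. Lean on these libraries where they do the work, as an engineer would, in place of code of your own. Each camera call takes 0.05 s, during which the arm holds its last target. There are 200 camera calls.

## Working session

There is one attempt and no reset: what is moved stays moved. The work goes in short steps, Python scripts to look and compute and a shell command to move; the robot and the scene stay as the last step left them, time stands still between calls to the robot, and variables do not carry over. Pictures are saved under pics/ and viewed, on a budget of 10 in all, crops included, one or two more only if the job needs it, and the job is handed in when it is done.

```bash
ls; mkdir -p pics
python3 - <<'E'
from station import *
import cv2, numpy as np
o=get_obs()
for k in o: print(k,np.round(o[k],4))
try: print(grasp_offset)
except Exception as e: print(e)
a=read_camera("scene");b=read_camera("top")
np.save("scene0.npy",a);np.save("top0.npy",b)
for n in("scene","top","wrist"):print(n,camera_info(n))
cv2.imwrite("pics/a.png",np.hstack([a,b])[:,:,::-1])
cv2.imwrite("pics/top.png",cv2.resize(b,(800,600),interpolation=cv2.INTER_CUBIC)[:,:,::-1])
cv2.imwrite("pics/scene.png",cv2.resize(a,(800,600),interpolation=cv2.INTER_CUBIC)[:,:,::-1])
E
```

```text
pics
t 0.0
q [ 1.1949  0.4778  0.0223  1.5565 -0.0115  1.1093 -0.0831]
joint_vel [-0.0016 -0.0006  0.     -0.0005 -0.0024 -0.0004 -0.0012]
joint_torque [ 6.00000e-04 -5.96449e+01  1.60840e+00 -2.81204e+01  1.26000e-02
  9.10000e-03 -0.00000e+00]
eef_pos [ 0.1784 -0.6504  0.2303]
tool_rot [-9.000e-04  9.910e-01  1.335e-01 -2.000e-04]
contact_force [-0.1244 -0.3987 -0.383 ]
torque [-0.0194 -0.027   0.0049]
gripper_width 0.9979
0.0187
scene {'fx': 413.28503472710963, 'fy': 413.28503472710963, 'cx': 251.7908468901313, 'cy': 191.8416336930504, 'R': array([[-0.63324578, -0.77383293,  0.01350467],
       [-0.49936922,  0.39519024, -0.77100912],
       [ 0.59129533, -0.49498208, -0.6366809 ]]), 't': array([0.45098048, 0.2433565 , 0.80904903])}
top {'fx': 357.0375881499912, 'fy': 357.0375881499912, 'cx': 258.7855093756134, 'cy': 189.53947128396044, 'R': array([[ 0.01534922, -0.99984834, -0.00822775],
       [-0.99549747, -0.01451161, -0.0936707 ],
       [ 0.0935371 ,  0.00962847, -0.99556924]]), 't': array([0.20882112, 0.46859814, 0.92151111])}
wrist {'fx': 319.1064360090764, 'fy': 319.1064360090764, 'cx': 253.46429437791, 'cy': 183.9028030503857, 'mount': array([[-1.56118171e-03, -9.48463608e-01, -3.16882229e-01,
         8.24223506e-02],
       [ 9.99998498e-01, -1.71930939e-03,  2.19397034e-04,
         1.34654927e-03],
       [-7.52908693e-04, -3.16881411e-01,  9.48464867e-01,
        -1.42513402e-01],
       [ 0.00000000e+00,  0.00000000e+00,  0.00000000e+00,
         1.00000000e+00]])}
```

View pics/top.png

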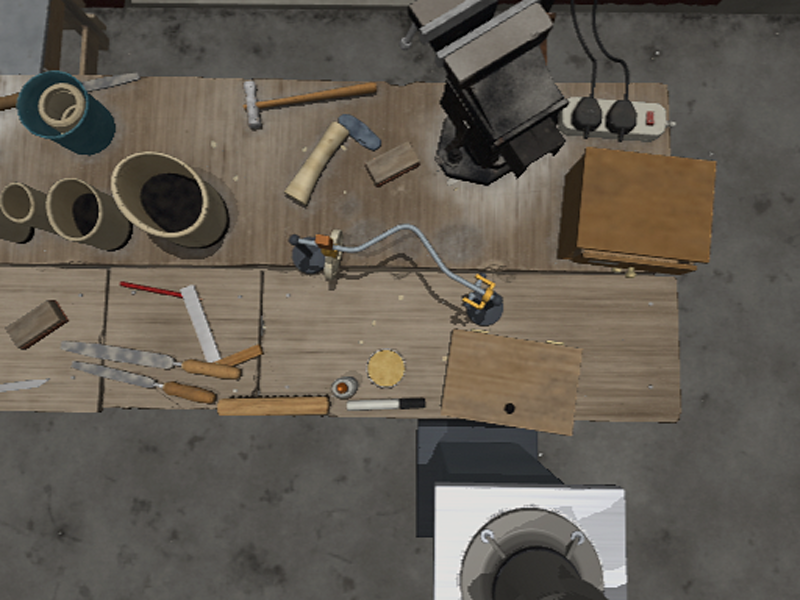

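View pics/scene.png

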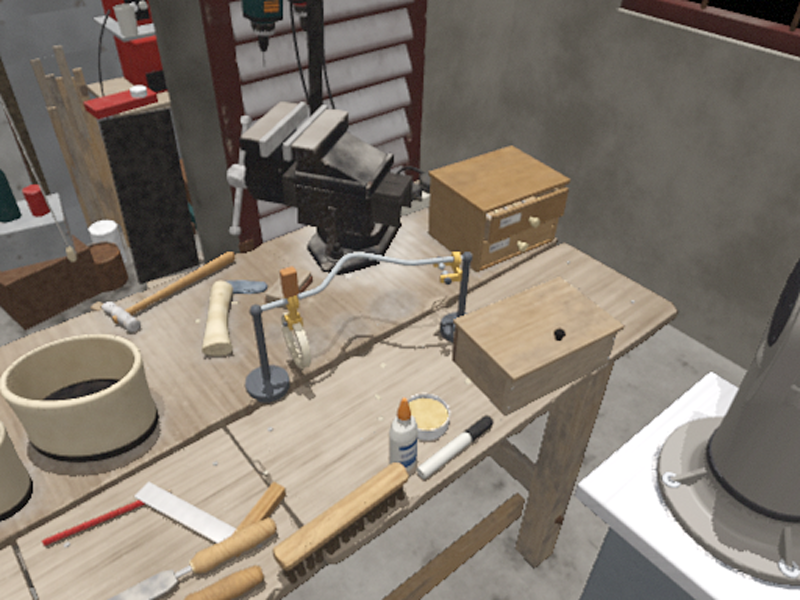

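The top view shows the start post at about (308,260), the grip at (323,240), the wire running right to the brass stop and end post at about (485,295), all on the 800-wide scale. The bottle is at (344,387) and the tin at (386,368). Next I'll measure these.

```bash
cat > h.py <<'E'
import numpy as np, cv2
from station import *
from scipy.spatial.transform import Rotation as Ro
def ray(n,px,obs=None):
    c=camera_info(n);px=np.atleast_2d(np.asarray(px,float))
    d=np.c_[(px[:,0]-c['cx'])/c['fx'],(px[:,1]-c['cy'])/c['fy'],np.ones(len(px))]
    if 'mount' in c:
        w,x,y,z=obs['tool_rot'];T=np.eye(4);T[:3,:3]=Ro.from_quat([x,y,z,w]).as_matrix();T[:3,3]=obs['eef_pos']
        M=T@c['mount'];return M[:3,3],d@M[:3,:3].T
    return -c['R'].T@c['t'],d@c['R']
def onz(n,px,z,obs=None):
    o,d=ray(n,px,obs);return o+d*((z-o[2])/d[:,2])[:,None]
E
python3 - <<'E'
from h import *
b=np.load("top0.npy")
r=b[140:215,185:330];hsv=cv2.cvtColor(r,cv2.COLOR_RGB2HSV)
m=((hsv[...,0]>90)&(hsv[...,0]<125)&(hsv[...,1]>35)&(hsv[...,2]>110)).astype(np.uint8)
g=((hsv[...,0]<12)&(hsv[...,1]>150)).astype(np.uint8)
br=((hsv[...,0]>15)&(hsv[...,0]<25)&(hsv[...,1]>150)&(hsv[...,2]>100)).astype(np.uint8)
for nm,k in(("wire",m),("grip",g),("brass",br)):
    v,u=np.nonzero(k);p=onz("top",np.c_[u+185,v+140],0.145 if nm!="grip" else .196)
    if nm=="wire":
        for y0 in np.arange(p[:,1].min(),p[:,1].max(),.01):
            s=p[(p[:,1]>=y0)&(p[:,1]<y0+.01)]
            if len(s):print(np.round(s[:,:2].mean(0)*1000,1),len(s))
    else:print(nm,len(p),p[:,:2].min(0),p[:,:2].max(0),p.mean(0))
print(onz("top",np.array([[308,260],[485,310]])*.64,0.005), "posts feet")
print(onz("top",np.array([[293,240],[485,276]])*.64,0.15), "post tops")
print(onz("top",np.array([[344,387]])*.64,0.1), onz("top",np.array([[386,368]])*.64,0.02))
v=np.hstack([cv2.resize(r,None,fx=5,fy=5,interpolation=cv2.INTER_CUBIC)])
cv2.imwrite("pics/c.png",v[:,:,::-1])
E
```

```text
[453.1 118.7] 2
grip 1 [0.5187236  0.32807151] [0.5187236  0.32807151] [0.5187236  0.32807151 0.196     ]
brass 107 [0.43836723 0.0831457 ] [0.52134322 0.33128635] [0.46198174 0.10708949 0.145     ]
[[0.5277672  0.38440296 0.005     ]
 [0.44521969 0.07700102 0.005     ]] posts feet
[[0.53455943 0.38068976 0.15      ]
 [0.48489755 0.09672482 0.15      ]] post tops
[[0.31707088 0.30535974 0.1       ]] [[0.34416186 0.2447729  0.02      ]]
```

View pics/c.png

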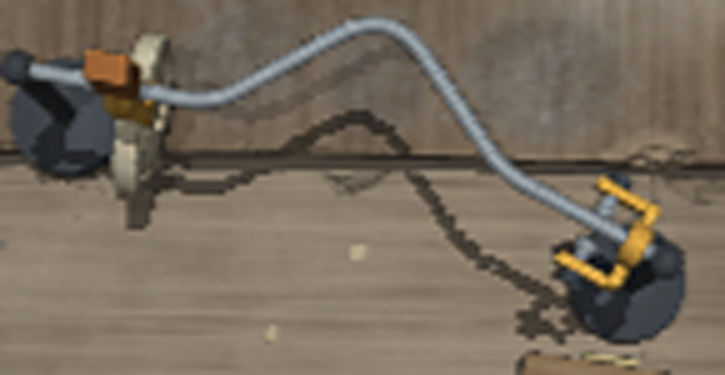

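The crop shows the wire clearly: start post top at about (15,67), the three bends, and the brass disc with the U-shaped catch near (630,245). I'll move to a closer wrist view by way of a safe arc.

```bash
python3 -m handwheel '[4,4,4,0,0,0,0.6, 6,8,8,0,0,0,0.6, 32,50,10,0,0,0,0.6, 32,50,10,0,0,0,0.6, 32,50,10,0,0,0,0.6, 32,50,10,0,0,0,0.6, 32,50,10,0,0,-5,0.6, 32,50,10,0,0,-10,0.6]'
python3 -m handwheel '[20,30,1,0,0,0,0.6, 20,30,1,0,0,0,0.6, 20,30,1,0,0,0,0.6, 20,30,1,0,0,0,0.6, 20,30,1,0,0,0,0.6, 20,30,1,0,0,0,0.6, 20,30,1,0,0,0,0.6, 20,30,1,0,0,0,0.6]'
python3 -c "
from h import *
o=get_obs();print(o['t'],o['eef_pos'],o['tool_rot'],o['contact_force'])
b=np.load('top0.npy').astype(int)
print(onz('top',np.array([[15,67],[200,98],[370,25],[490,160],[600,222]])/5+[185,140],.145).round(3))
print('vise corners',onz('top',np.array([[515,175],[560,150]])*.64,.25).round(3))
"
```

```text
t: 0.77
eef_pos: [0.3515, -0.386, 0.3046]
tool_rot: [-0.001, 0.999, 0.045, -0.0]
contact_force: [1.7, -0.9, 0.6]
gripper_width: 0.596
t: 1.43
eef_pos: [0.5358, -0.1085, 0.3136]
tool_rot: [-0.001, 0.999, 0.044, -0.0]
contact_force: [2.1, -0.8, 0.3]
gripper_width: 0.601
1.4333 [ 0.53581246 -0.10849756  0.31364964] [-8.85219780e-04  9.99009396e-01  4.44885321e-02 -4.62348068e-04] [ 2.09472232 -0.8200103   0.3086926 ]
[[0.536 0.381 0.145]
 [0.523 0.294 0.145]
 [0.558 0.216 0.145]
 [0.495 0.159 0.145]
 [0.467 0.108 0.145]]
vise corners [[0.605 0.071 0.25 ]
 [0.64  0.012 0.25 ]]
```

```bash
python3 -m handwheel '[-4,3,0,0,0,-5,0.6, -8.5,6,0,0,0,-5,0.6, -8.5,35,-3,0,0,-5,0.6, -8.5,35,-6,0,0,-5,0.6, -8.5,35,-6,0,0,-5,0.6, -8.5,35,-6,0,0,-5,0.6, -8.5,35,-6,0,0,-5,0.6, -8.5,35,-6,0,0,-5,0.6]'
python3 -m handwheel '[0,5,-1,0,0,0,0.6, 0,5,-1,0,0,0,0.6, 0,5,-1,0,0,0,0.6, 0,5,-1,0,0,0,0.6]'
python3 - <<'E'
from h import *
import pickle
o=get_obs();w=read_camera("wrist")
pickle.dump((o,w),open("w0.pkl","wb"))
print(o['eef_pos'],o['tool_rot'],o['q'])
cv2.imwrite("pics/w0.png",cv2.resize(w,(800,600),interpolation=cv2.INTER_CUBIC)[:,:,::-1])
E
```

```text
t: 2.1
eef_pos: [0.4535, 0.1857, 0.2655]
tool_rot: [-0.001, 1.0, 0.001, -0.0]
contact_force: [0.8, -0.6, -0.2]
gripper_width: 0.6
t: 2.43
eef_pos: [0.453, 0.2357, 0.255]
tool_rot: [-0.0, 1.0, 0.001, -0.001]
contact_force: [0.2, 0.1, 0.0]
gripper_width: 0.602
[0.45304157 0.23571783 0.25498647] [-3.99583544e-04  9.99998486e-01  1.39755964e-03 -9.56771802e-04] [-0.07622916  0.23781543 -0.60739444  1.88143491  0.15184271  1.06958603
 -2.3118413 ]
```

View pics/w0.png

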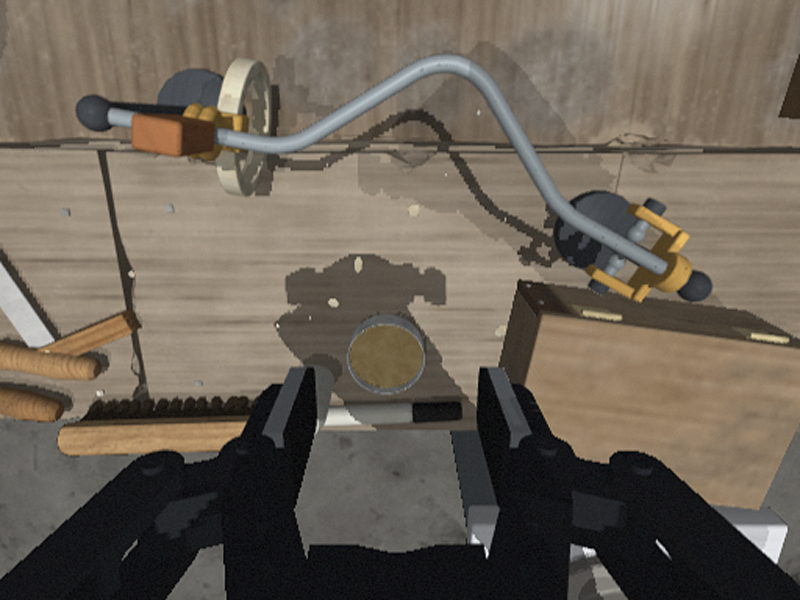

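Wrist view, 800-wide pixels: start ball (93,113), grip top (172,135), bends near (285,142), (450,65) and (565,205), brass disc (672,272). The wire is well resolved, so I'll fit the straights.

```bash
cat > rail.py <<'E'
from h import *
import pickle
o,w=pickle.load(open("w0.pkl","rb"))
i=w.astype(int);m=((i[...,2]-i[...,0])>8)&(i[...,2]>75)
v,u=np.nonzero(m);P=np.c_[u,v].astype(float)
S=np.array([[[112,116],[265,142]],[[325,122],[405,77]],[[500,100],[545,182]],[[590,222],[655,262]]])*.64
L=[]
for a,b in S:
    d=(b-a)/np.linalg.norm(b-a);s=(P-a)@d;e=abs((P-a)@[-d[1],d[0]])
    q=onz("wrist",P[(s>0)&(s<np.linalg.norm(b-a))&(e<7)],.145,o)[:,:2]
    vx,vy,x,y=cv2.fitLine(q.astype(np.float32),cv2.DIST_HUBER,0,1e-4,1e-4).ravel()
    t=np.array([vx,vy]);t*=-np.sign(vy);p=np.array([x,y]);off=(q-p)@[-t[1],t[0]]
    L.append((p,t));print("line",p.round(4),"az",np.degrees(np.arctan2(t[1],t[0])).round(1),"n",len(q),"std mm",(off.std()*1000).round(2))
corner=[];
for (p,t),(p2,t2) in zip(L,L[1:]):
    k=np.linalg.solve(np.c_[t,-t2],p2-p);corner.append(p+k[0]*t)
az=np.unwrap([np.arctan2(t[1],t[0]) for _,t in L]);db=np.diff(az)
start=onz("wrist",np.array([[110,115]])*.64,.145,o)[0,:2];start=L[0][0]+L[0][1]*((start-L[0][0])@L[0][1])
tl=32e-3*np.tan(abs(db)/2)
print("bends",db.round(3),"straights",[np.round(np.linalg.norm(corner[k+1]-corner[k])-tl[k]-tl[k+1],4) for k in(0,1)],"first from start edge",np.linalg.norm(corner[0]-start)-tl[0])
print("corners",np.round(corner,4).tolist())
ball=onz("wrist",np.array([[93,113],[697,285]])*.64,.145,o)[:,:2];print("balls",ball)
def course(s0,ds,L=L):  # list of (s,x,y,az)
    out=[];s=0
    pts=[];A=start
    for k in range(3):
        t,t2=L[k][1],L[k+1][1];B=corner[k]-t*tl[k];n=np.linalg.norm(B-A)
        for x in np.arange(0,n,.001): pts.append((s+x,*(A+t*x),az[k]))
        s+=n;nn=np.array([-t[1],t[0]])*np.sign(db[k]);C=B+nn*.032;arc=.032*abs(db[k])
        for x in np.arange(0,arc,.001):
            th=db[k]*x/arc;c,sn=np.cos(th),np.sin(th);r=B-C;pts.append((s+x,*(C+[c*r[0]-sn*r[1],sn*r[0]+c*r[1]]),az[k]+th))
        s+=arc;A=corner[k]+t2*tl[k]
    for x in np.arange(0,.08,.001):pts.append((s+x,*(A+L[3][1]*x),az[3]))
    return np.array(pts)
E
cat > m.py <<'E'
from rail import *
h=cv2.cvtColor(w,cv2.COLOR_RGB2HSV)
g=((h[...,0]<13)&(h[...,1]>120)&(h[...,2]>90)).astype(np.uint8);g[:60]=0;g[110:]=0;g[:,160:]=0
v,u=np.nonzero(g);q=onz("wrist",np.c_[u,v],.196,o)[:,:2]
t=L[0][1];n=np.array([-t[1],t[0]])
a=(q-L[0][0])@t;c=(q-L[0][0])@n
print("grip px",len(q),u.min(),u.max(),v.min(),v.max(),"along",np.percentile(a,[1,99]),"across",np.percentile(c,[1,99]))
print("start along",(start-L[0][0])@t)
br=((h[...,0]>13)&(h[...,0]<28)&(h[...,1]>140)&(h[...,2]>90))
for nm,box in(("disc",(400,160,460,200)),("ring",(110,60,165,105))):
    x0,y0,x1,y1=box;k=np.zeros_like(br);k[y0:y1,x0:x1]=br[y0:y1,x0:x1];v,u=np.nonzero(k);q=onz("wrist",np.c_[u,v],.145,o)[:,:2]
    j=3 if nm=="disc" else 0;t=L[j][1];a=(q-L[j][0])@t;print(nm,len(q),np.percentile(a,[1,10,50,90,99]).round(4),"ref",L[j][0])
x=cv2.resize(w[40:210,30:470],None,fx=1.8,fy=1.8,interpolation=cv2.INTER_CUBIC)
cv2.imwrite("pics/w0c.png",cv2.resize(w[120:210,340:470],None,fx=6,fy=6,interpolation=cv2.INTER_CUBIC)[:,:,::-1])
E
python3 m.py
```

```text
line [0.5298 0.3263] az -100.3 n 389 std mm 1.96
line [0.5446 0.2491] az -60.2 n 583 std mm 2.0
line [0.5258 0.1741] az -145.8 n 506 std mm 1.82
line [0.4757 0.1183] az -120.0 n 449 std mm 2.32
bends [ 0.699 -1.494  0.45 ] straights [np.float32(0.0543), np.float32(0.0524)] first from start edge 0.07408440596251056
corners [[0.5228000283241272, 0.2872999906539917], [0.5702999830245972, 0.20430000126361847], [0.49639999866485596, 0.15410000085830688]]
balls [[0.53896924 0.37959891]
 [0.45279979 0.07428433]]
grip px 440 84 116 73 99 along [-0.0107274   0.00778379] across [-0.00600227  0.00702448]
start along -0.046117820813815456
disc 386 [0.0174 0.0229 0.0337 0.0398 0.042 ] ref [0.47572494 0.11832263]
ring 289 [-0.0111 -0.0082  0.0001  0.0143  0.0162] ref [0.52982557 0.3262656 ]
```

View pics/w0c.png

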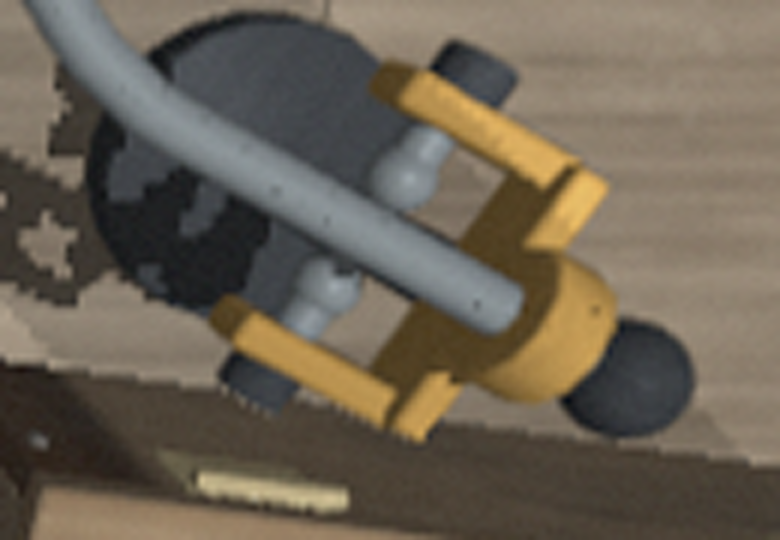

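```bash
sed -i 's/^i=w.*/i=w.astype(int);m=((i[...,2]-i[...,0])>0)\&(i[...,2]>88)/; s/e<7)/e<9)/' rail.py
cat >> rail.py <<'E'
def topx(X):
    w_,x,y,z=o['tool_rot'];R=Ro.from_quat([x,y,z,w_]).as_matrix();c=camera_info("wrist");M=c['mount']
    t=(np.asarray(X)-o['eef_pos'])@R;p=(t-M[:3,3])@M[:3,:3]
    return np.c_[p[:,0]/p[:,2]*c['fx']+c['cx'],p[:,1]/p[:,2]*c['fy']+c['cy']]
stop=onz("wrist",[[340+505/6,120+310/6]],.145,o)[0,:2];t3=L[3][1]
print("stop",stop,"along last straight from corner",(stop-corner[2])@t3,"lat",(stop-corner[2])@[-t3[1],t3[0]])
E
python3 - <<'E'
from rail import *
C=course(0,0)
p=topx(np.c_[C[:,1:3],np.full(len(C),.145)])
im=w.copy();im[m]=[255,0,255];k=4
x0,y0=40,30
im=cv2.resize(w[30:205,40:460],None,fx=1.9,fy=1.9,interpolation=cv2.INTER_CUBIC);im2=cv2.resize(np.where(m[...,None],[255,0,255],w).astype(np.uint8)[30:205,40:460],None,fx=1.9,fy=1.9)
for a in p: cv2.circle(im,tuple(int(z) for z in ((a-[40,30]+.5)*1.9)),1,(255,0,0),-1)
cv2.imwrite("pics/ov.png",im[:,:,::-1]);cv2.imwrite("pics/ov.png",np.vstack([im,im2])[:600,:,::-1])
E
```

```text
line [0.5298 0.3263] az -100.2 n 436 std mm 2.15
line [0.5447 0.2493] az -60.3 n 632 std mm 2.17
line [0.5259 0.1742] az -145.4 n 592 std mm 2.08
line [0.4754 0.1176] az -117.8 n 512 std mm 2.75
bends [ 0.697 -1.486  0.482] straights [np.float32(0.0543), np.float32(0.0559)] first from start edge 0.07385151623000227
corners [[0.5228999853134155, 0.2874999940395355], [0.5701000094413757, 0.20469999313354492], [0.4934000074863434, 0.15189999341964722]]
balls [[0.53896924 0.37959891]
 [0.45279979 0.07428433]]
stop [0.46208458 0.09413035] along last straight from corner 0.06569918634891223 lat -0.0007699296390933626
```

View pics/ov.png

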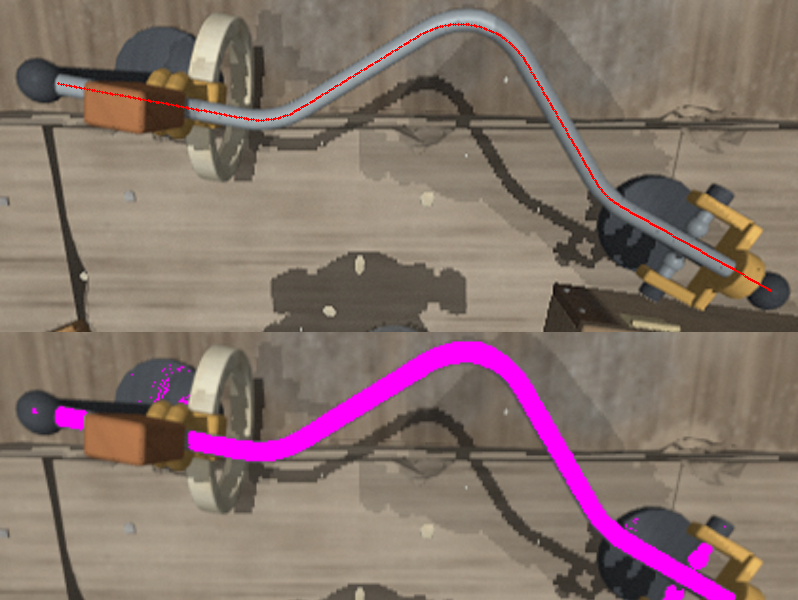

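The fitted axis lies on the wire within about 1 px, and bends and straights agree with the nominal course. Moving above the grip with the jaws across the wire.

```bash
sed -i 's/e<9)/e<6)/' rail.py
python3 -m handwheel '[1,1,0,0,0,7,0.5, 2,2,0,0,0,14,0.5, 3,4,0,0,0,21,0.5, 5,6,0,0,0,28,0.5, 6,8,-1,0,0,35,0.5, 7.75,9.2,-2,0,0,42,0.5, 7.75,9.2,-2,0,0,49,0.5, 7.75,9.2,-2,0,0,56,0.5]'
python3 -m handwheel '[0,0,0,0,0,7,0.5, 0,0,0,0,0,14,0.5, 0,0,0,0,0,21,0.5, 0,0,0,0,0,24,0.5, 0,0,0,0,0,24,0.5]'
python3 - <<'E'
from rail import *
q=get_obs();R=Ro.from_quat(np.roll(q['tool_rot'],-1)).as_matrix()
print(q['eef_pos'],"yaw",np.degrees(np.arctan2(R[1,0],R[0,0])),"tilt",R[:,2],q['q'],q['contact_force'])
b=read_camera("wrist");h=cv2.cvtColor(b,cv2.COLOR_RGB2HSV)
g=((h[...,0]<13)&(h[...,1]>120)&(h[...,2]>60));n,l,st,ce=cv2.connectedComponentsWithStats(g.astype(np.uint8))
for k in range(1,n):
    if st[k,4]>150:
        v,u=np.nonzero(l==k);X=onz("wrist",np.c_[u,v],.195,q);print(st[k],ce[k],X.min(0),X.max(0),X.mean(0))
cv2.imwrite("pics/w1.png",b[:,:,::-1])
E
```

```text
t: 3.15
eef_pos: [0.5325, 0.3244, 0.2341]
tool_rot: [0.001, 0.882, 0.471, -0.002]
contact_force: [-0.8, 0.2, 0.4]
gripper_width: 0.5
t: 3.57
eef_pos: [0.5336, 0.3217, 0.234]
tool_rot: [0.002, 0.765, 0.643, -0.002]
contact_force: [0.6, 0.8, 0.6]
gripper_width: 0.501
line [0.5276 0.3262] az -100.2 n 433 std mm 2.13
line [0.5427 0.2487] az -60.9 n 612 std mm 2.11
line [0.5233 0.1736] az -146.0 n 567 std mm 1.99
line [0.4727 0.117 ] az -119.2 n 452 std mm 2.15
bends [ 0.685 -1.486  0.467] straights [np.float32(0.0559), np.float32(0.0533)] first from start edge 0.07320312695597718
corners [[0.520799994468689, 0.288100004196167], [0.567799985408783, 0.20360000431537628], [0.492900013923645, 0.15309999883174896]]
balls [[0.53667532 0.37933686]
 [0.45048079 0.07397295]]
stop [0.4597708  0.09382946] along last straight from corner 0.06791263935370535 lat 4.412146023615298e-05
[0.53361269 0.32168033 0.23395673] yaw 80.0981248764814 tilt [-8.56899709e-04 -4.65769868e-03 -9.99988786e-01] [-0.04224149  0.52253324 -0.84280853  1.63765008  0.4184116   1.17536772
 -1.1576294 ] [0.58757835 0.8023427  0.57826247]
[232 171  22  45 512] [243.27929688 191.47070312] [0.52314666 0.32112816 0.195     ] [0.53937093 0.35034137 0.195     ] [0.5314315  0.33712869 0.195     ]
[ 16 208  31  24 346] [ 31.02023121 220.11560694] [0.38595433 0.33537183 0.195     ] [0.40810243 0.34894422 0.195     ] [0.39765816 0.34149932 0.195     ]
```

View pics/w1.png

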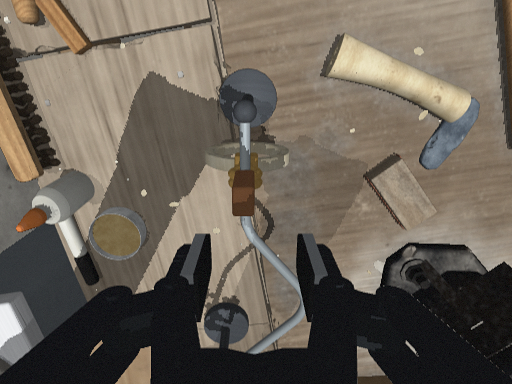

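```bash
for k in 1 2; do python3 - <<'E'
from station import *
import numpy as np
for i in range(2): print(camera_info("wrist")['mount'][:3,3],camera_info("top")['t'],get_obs()['eef_pos'])
E
done; grep -n "tool_rot" rail.py h.py | head; grep -n mount rail.py|head -3
python3 - <<'E'
import cv2,numpy as np
b=cv2.imread("pics/w1.png");cv2.imwrite("pics/w1c.png",cv2.resize(b[85:235,190:305],None,fx=4,fy=4,interpolation=cv2.INTER_CUBIC))
for r in range(165,222,2): print(r,b[r,243,::-1],b[r,238,::-1])
E
```

```text
[ 0.08071892  0.00134964 -0.14250729] [0.20882112 0.46859814 0.92151111] [0.53350399 0.32204138 0.23405486]
[ 0.08071892  0.00134964 -0.14250729] [0.20882112 0.46859814 0.92151111] [0.53350399 0.32204138 0.23405486]
[ 0.08071892  0.00134964 -0.14250729] [0.20882112 0.46859814 0.92151111] [0.53350399 0.32204138 0.23405486]
[ 0.08071892  0.00134964 -0.14250729] [0.20882112 0.46859814 0.92151111] [0.53350399 0.32204138 0.23405486]
rail.py:36:    w_,x,y,z=o['tool_rot'];R=Ro.from_quat([x,y,z,w_]).as_matrix();c=camera_info("wrist");M=c['mount']
h.py:8:        w,x,y,z=obs['tool_rot'];T=np.eye(4);T[:3,:3]=Ro.from_quat([x,y,z,w]).as_matrix();T[:3,3]=obs['eef_pos']
36:    w_,x,y,z=o['tool_rot'];R=Ro.from_quat([x,y,z,w_]).as_matrix();c=camera_info("wrist");M=c['mount']
165 [ 96 102 104] [90 71 34]
167 [ 97 103 105] [108  87  46]
169 [93 96 94] [89 68 35]
171 [69 44 28] [63 43 27]
173 [70 48 31] [69 45 27]
175 [68 46 30] [67 43 28]
177 [67 45 29] [68 46 32]
179 [66 45 29] [69 47 33]
181 [69 46 31] [69 47 33]
183 [70 45 32] [68 43 27]
185 [72 49 36] [67 44 27]
187 [83 54 31] [85 56 37]
189 [100  69  42] [99 66 41]
191 [104  69  45] [104  73  48]
193 [104  70  46] [104  70  45]
195 [102  68  45] [104  70  46]
197 [101  67  47] [104  71  47]
199 [99 65 43] [99 67 41]
201 [85 57 35] [101  66  42]
203 [75 49 32] [71 46 31]
205 [74 48 30] [75 50 33]
207 [73 51 35] [75 49 32]
209 [75 51 33] [76 51 31]
211 [75 51 31] [74 51 32]
213 [77 52 34] [74 48 32]
215 [70 43 24] [67 42 25]
217 [142 152 156] [176 162 141]
219 [138 147 150] [164 150 132]
221 [156 165 169] [175 159 139]
```

View pics/w1c.png

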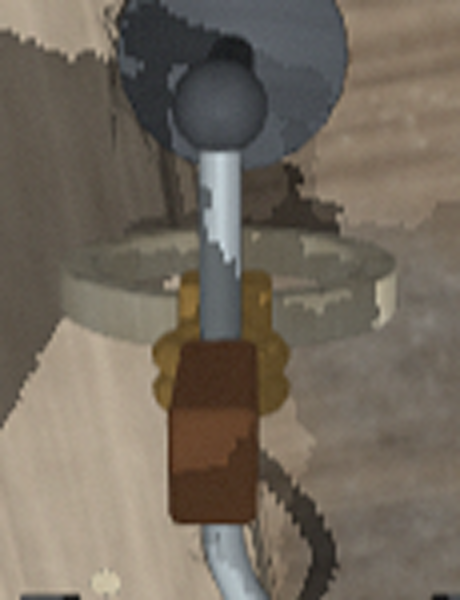

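```bash
python3 - <<'E'
from h import *
o=get_obs();b=cv2.imread("pics/w1.png")[:,:,::-1]
c=lambda x,y:(190+x/4,85+y/4)
P=[c(213,460)];print("grip top c",onz("wrist",P,.194,o)[0])
print("top corners",onz("wrist",[c(171,410),c(257,407),c(172,522),c(253,522)],.194,o).round(4).tolist())
W=onz("wrist",[c(221,170),c(221,330)],.145,o);d=W[1]-W[0];print("wire",W.round(4).tolist(),np.degrees(np.arctan2(d[1],d[0])))
print("ball",onz("wrist",[c(220,105)],.15,o))
E
python3 - <<'E'
from h import *
for p in ([(100,71)],):
    pass
# top-camera check of the grip and wire (crop px/5+offset)
f=lambda x,y:(185+x/5,140+y/5)
print("grip top centre",onz("top",[f(109,67)],.194),"wire",onz("top",[f(40,73),f(170,96)],.145).round(4).tolist(),"apex",onz("top",[f(372,25)],.145),"stop",onz("top",[f(625,236)],.145))
E
```

```text
grip top c [0.53022779 0.33174652 0.194     ]
top corners [[0.5255, 0.3409, 0.194], [0.5384, 0.339, 0.194], [0.522, 0.3227, 0.194], [0.5344, 0.3204, 0.194]]
wire [[0.5371, 0.3679, 0.145], [0.5315, 0.3384, 0.145]] -100.62852426437787
ball [[0.53923707 0.37970843 0.15      ]]
grip top centre [[0.52706076 0.32905676 0.194     ]] wire [[0.5333, 0.3689, 0.145], [0.5234, 0.3081, 0.145]] apex [[0.55813018 0.21479658 0.145     ]] stop [[0.46106631 0.09692259 0.145     ]]
```

Both wrist views put the grip at about (0.530, 0.331) and agree with each other; the wire there is at x ≈ 0.530. Descending and gripping.

```bash
python3 -m handwheel '[-0.3,0.85,0,0,0,0,0.5, -0.3,0.85,0,0,0,0,0.5, -0.3,0.85,-3,0,0,0,0.5, -0.3,0.85,-5,0,0,0,0.5, -0.3,0.85,-6.5,0,0,0,0.5, -0.3,0.85,-7.2,0,0,0,0.5, -0.3,0.85,-7.2,0,0,0,0.5, -0.3,0.85,-7.2,0,0,0,0.5]' 40
python3 -m handwheel '[0,0,0,0,0,0,0.3, 0,0,0,0,0,0,0.3, 0,0,0,0,0,0,0.1, 0,0,0,0,0,0,0.1, 0,0,0,0,0,0,0.05, 0,0,0,0,0,0,0.05]' 40
python3 -m handwheel '[0,0,0,0,0,0,0, 0,0,0,0,0,0,0, 0,0,0,0,0,0,0, 0,0,0,0,0,0,0]' 40
python3 -c "
from h import *
o=get_obs();print(o['eef_pos'],o['torque'],o['q'])"
```

```text
t: 4.28
eef_pos: [0.5306, 0.331, 0.1625]
tool_rot: [0.001, 0.766, 0.642, -0.001]
contact_force: [0.7, 0.5, -0.3]
gripper_width: 0.501
t: 4.78
eef_pos: [0.53, 0.3321, 0.1636]
tool_rot: [0.001, 0.766, 0.643, -0.001]
contact_force: [-3.5, 0.9, 7.0]
gripper_width: 0.159
t: 5.12
eef_pos: [0.5301, 0.3322, 0.1638]
tool_rot: [0.001, 0.766, 0.643, -0.001]
contact_force: [-1.7, 0.6, 2.6]
gripper_width: 0.157
[0.53011089 0.33224718 0.16378574] [ 0.20546431  0.31946371 -0.01051416] [-0.08719985  0.59469453 -0.80577557  1.70035726  0.48379476  1.05879976
 -1.22669914]
```

```bash
cat > s.py <<'E'
from h import *
o=get_obs();R=Ro.from_quat(np.roll(o['tool_rot'],-1)).as_matrix()
print("pos mm",(o['eef_pos']*1000).round(2),"yaw",np.degrees(np.arctan2(R[1,0],R[0,0])).round(2),"F",o['contact_force'].round(2),"M",o['torque'].round(3),"t",round(o['t'],2))
E
python3 -m handwheel '[0,0,0.1,0,0,0,0, 0,0,0.1,0,0,0,0]'; python3 s.py
python3 -m handwheel '[0,0,0.1,0,0,0,0, 0,0,0.1,0,0,0,0]'|tail -2; python3 s.py
python3 -m handwheel '[0,0,0.1,0,0,0,0, 0,0,0.1,0,0,0,0]'|tail -2; python3 s.py
```

```text
t: 5.28
eef_pos: [0.5304, 0.3318, 0.1646]
tool_rot: [0.001, 0.766, 0.642, -0.001]
contact_force: [-0.0, -0.1, -0.5]
gripper_width: 0.159
pos mm [530.42 331.78 164.57] yaw 79.96 F [-0.   -0.06 -0.47] M [ 0.032 -0.008  0.044] t 5.28
contact_force: [0.3, -0.6, -1.0]
gripper_width: 0.157
pos mm [530.68 331.34 165.42] yaw 79.93 F [ 0.26 -0.61 -1.  ] M [-0.038 -0.039  0.015] t 5.45
contact_force: [0.4, 0.2, -1.2]
gripper_width: 0.153
pos mm [530.81 331.1  166.38] yaw 79.92 F [ 0.44  0.16 -1.18] M [-0.031 -0.056 -0.01 ] t 5.62
```

Gripped (13.3 mm opening), lifted until force is near just the carrier's weight (~1.2 N), so the ring is free. Now a helper to give the next course shifts and the forces in rail axes.

```bash
cat > mk.py <<'E'
import h
M=h.np.array([[-1.56118171e-03,-9.48463608e-01,-3.16882229e-01,8.24223506e-02],[9.99998498e-01,-1.71930939e-03,2.19397034e-04,1.34654927e-03],[-7.52908693e-04,-3.16881411e-01,9.48464867e-01,-1.42513402e-01],[0,0,0,1]])
_c=h.camera_info
h.camera_info=lambda n:{**_c(n),**({'mount':M} if n=='wrist' else {})}
import rail
h.np.save("course.npy",rail.course(0,0))
C=rail.course(0,0);print("stop s",C[h.np.argmin(h.np.hypot(C[:,1]-rail.stop[0],C[:,2]-rail.stop[1])),0],"len",C[-1,0])
E
python3 mk.py
cat > n.py <<'E'
from h import *
import sys
ds=float(sys.argv[1]);ox,oy=(float(sys.argv[2]),float(sys.argv[3])) if len(sys.argv)>3 else (0,0);zt=float(sys.argv[4]) if len(sys.argv)>4 else 165.8
C=np.load("course.npy");C[:,:3]*=1000;C[:,1]+=ox;C[:,2]+=oy
o=get_obs();p=o['eef_pos']*1000;R=Ro.from_quat(np.roll(o['tool_rot'],-1)).as_matrix();yaw=np.degrees(np.arctan2(R[1,0],R[0,0]))
k=np.argmin(np.hypot(C[:,1]-p[0],C[:,2]-p[1]));a=C[k,3];t=np.array([np.cos(a),np.sin(a)]);n=np.array([-t[1],t[0]])
e=p[:2]-C[k,1:3];s=C[k,0]+e@t;F=o['contact_force'];wr=lambda d:(d+180)%360-180
print(f"t {o['t']:.2f} s {s:.1f} lat {e@n:.2f} z {p[2]:.1f} yawerr {wr(yaw-np.degrees(a)-180):.1f} | F along {F[:2]@t:.1f} left {F[:2]@n:.1f} up {F[2]:.1f} Mz {o['torque'][2]:.3f} Mlat {o['torque'][:2]@n:.2f} Malong {o['torque'][:2]@t:.2f} w {o['gripper_width']:.3f}")
for i in range(1,9):
    q=[np.interp(s+i*ds,C[:,0],C[:,j]) for j in(1,2,3)]
    print(f"{(q[0]-p[0])/10:.2f},{(q[1]-p[1])/10:.2f},{(zt-p[2])/10:.2f} az {wr(np.degrees(q[2])+180-yaw):.1f}")
E
python3 n.py 3
```

```text
line [0.5295 0.3262] az -100.2 n 433 std mm 2.13
line [0.5446 0.2487] az -60.9 n 612 std mm 2.11
line [0.5252 0.1735] az -146.0 n 567 std mm 1.99
line [0.4746 0.117 ] az -119.2 n 452 std mm 2.15
bends [ 0.685 -1.486  0.467] straights [np.float32(0.0559), np.float32(0.0533)] first from start edge 0.07319590923572636
corners [[0.5227000117301941, 0.288100004196167], [0.5697000026702881, 0.20350000262260437], [0.49480000138282776, 0.15309999883174896]]
balls [[0.53859714 0.37928828]
 [0.45241723 0.0739611 ]]
stop [0.46170435 0.0938119 ] along last straight from corner 0.06789503577465933 lat 4.369065724464278e-05
stop s 0.3268696644085182 len 0.34586966440851824
t 5.62 s 40.8 lat 0.40 z 166.4 yawerr 0.1 | F along -0.2 left 0.4 up -1.2 Mz -0.010 Mlat -0.02 Malong 0.06 w 0.153
-0.09,-0.29,-0.06 az -0.1
-0.14,-0.58,-0.06 az -0.1
-0.20,-0.88,-0.06 az -0.1
-0.25,-1.17,-0.06 az -0.1
-0.30,-1.47,-0.06 az -0.1
-0.36,-1.76,-0.06 az -0.1
-0.41,-2.06,-0.06 az -0.1
-0.46,-2.36,-0.06 az -0.1
```

```bash
python3 -m handwheel '[-0.09,-0.29,-0.05,0,0,0,0, -0.14,-0.58,-0.05,0,0,0,0, -0.2,-0.88,-0.05,0,0,0,0, -0.25,-1.17,-0.05,0,0,0,0]'|tail -2;python3 n.py 3|head -1
python3 -m handwheel '[-0.05,-0.29,0,0,0,0,0, -0.11,-0.59,0,0,0,0,0, -0.16,-0.89,0,0,0,0,0]'|tail -2;python3 n.py 3
```

```text
contact_force: [0.0, -0.1, -2.0]
gripper_width: 0.156
t 5.95 s 53.3 lat 0.05 z 165.8 yawerr 0.1 | F along 0.1 left 0.1 up -2.0 Mz -0.068 Mlat -0.00 Malong 0.03 w 0.156
contact_force: [0.1, -0.4, -1.1]
gripper_width: 0.156
t 6.20 s 62.8 lat 0.10 z 165.8 yawerr 0.1 | F along 0.4 left 0.1 up -1.1 Mz -0.031 Mlat 0.04 Malong 0.01 w 0.156
-0.06,-0.29,-0.00 az -0.1
-0.12,-0.59,-0.00 az -0.1
-0.17,-0.88,-0.00 az -0.1
-0.22,-1.18,-0.00 az 2.9
-0.24,-1.48,-0.00 az 8.2
-0.24,-1.78,-0.00 az 13.6
-0.20,-2.08,-0.00 az 19.0
-0.14,-2.37,-0.00 az 24.4
```

```bash
python3 -m handwheel '[-0.06,-0.29,0,0,0,0,0, -0.12,-0.59,0,0,0,0,0, -0.17,-0.88,0,0,0,0,0, -0.22,-1.18,0,0,0,2.9,0, -0.24,-1.48,0,0,0,8.2,0, -0.24,-1.48,0,0,0,8.2,0]'|tail -2;python3 n.py 2.5
```

```text
contact_force: [-0.7, -0.7, -1.4]
gripper_width: 0.154
t 6.70 s 78.8 lat 0.12 z 165.7 yawerr -2.3 | F along 0.7 left -0.7 up -1.4 Mz 0.009 Mlat -0.01 Malong -0.05 w 0.154
-0.00,-0.25,0.01 az 6.0
0.03,-0.50,0.01 az 10.5
0.07,-0.74,0.01 az 15.0
0.14,-0.98,0.01 az 19.5
0.23,-1.22,0.01 az 23.9
0.33,-1.45,0.01 az 28.4
0.45,-1.67,0.01 az 30.9
0.57,-1.89,0.01 az 30.9
```

```bash
python3 -m handwheel '[0,-0.25,0,0,0,6,0, 0.03,-0.5,0,0,0,10.5,0, 0.07,-0.74,0,0,0,15,0, 0.14,-0.98,0,0,0,19.5,0, 0.14,-0.98,0,0,0,19.5,0]'|tail -2;python3 n.py 2.5
```

```text
contact_force: [0.4, 0.8, -0.9]
gripper_width: 0.156
t 7.12 s 89.4 lat 0.05 z 165.4 yawerr -0.8 | F along -0.6 left 0.7 up -0.9 Mz -0.066 Mlat 0.05 Malong 0.05 w 0.156
0.09,-0.23,0.04 az 5.6
0.19,-0.46,0.04 az 10.1
0.31,-0.68,0.04 az 11.4
0.44,-0.90,0.04 az 11.4
0.56,-1.12,0.04 az 11.4
0.68,-1.33,0.04 az 11.4
0.80,-1.55,0.04 az 11.4
0.92,-1.77,0.04 az 11.4
```

Forces stay under 1 N, so I can go on with the same approach.

```bash
python3 -m handwheel '[0.09,-0.23,0.04,0,0,5.6,0, 0.19,-0.46,0.04,0,0,10.1,0, 0.31,-0.68,0.04,0,0,11.4,0, 0.44,-0.9,0.04,0,0,11.4,0, 0.56,-1.12,0.04,0,0,11.4,0, 0.68,-1.33,0.04,0,0,11.4,0]'|tail -2;python3 n.py 3
```

```text
contact_force: [-0.4, -0.2, -0.6]
gripper_width: 0.153
t 7.62 s 104.5 lat 0.11 z 165.9 yawerr -0.2 | F along -0.0 left -0.4 up -0.6 Mz -0.035 Mlat 0.01 Malong -0.03 w 0.153
0.14,-0.27,-0.01 az 0.2
0.28,-0.53,-0.01 az 0.2
0.43,-0.79,-0.01 az 0.2
0.57,-1.05,-0.01 az 0.2
0.72,-1.32,-0.01 az 0.2
0.87,-1.58,-0.01 az 0.2
1.01,-1.84,-0.01 az 0.2
1.16,-2.10,-0.01 az 0.2
```

```bash
python3 -m handwheel '[0.14,-0.27,0,0,0,0,0, 0.28,-0.53,0,0,0,0,0, 0.43,-0.79,0,0,0,0,0, 0.57,-1.05,0,0,0,0,0, 0.72,-1.32,0,0,0,0,0]'|tail -2;python3 n.py 3|head -1
python3 -m handwheel '[0.14,-0.26,0,0,0,0,0, 0.29,-0.53,0,0,0,0,0, 0.44,-0.79,0,0,0,0,0, 0.58,-1.05,0,0,0,0,0, 0.73,-1.32,0,0,0,0,0]'|tail -2;python3 n.py 3
```

```text
contact_force: [-0.2, 0.2, -1.9]
gripper_width: 0.157
t 8.03 s 119.8 lat -0.02 z 165.9 yawerr -0.2 | F along -0.3 left -0.0 up -1.9 Mz 0.054 Mlat -0.01 Malong -0.01 w 0.157
contact_force: [-0.2, 0.9, -1.5]
gripper_width: 0.156
t 8.45 s 135.2 lat -0.06 z 165.9 yawerr -0.2 | F along -0.9 left 0.2 up -1.5 Mz 0.044 Mlat 0.01 Malong 0.03 w 0.156
0.15,-0.26,-0.01 az 0.2
0.30,-0.52,-0.01 az 0.2
0.44,-0.78,-0.01 az 0.2
0.59,-1.05,-0.01 az 0.2
0.74,-1.31,-0.01 az 0.2
0.87,-1.57,-0.01 az -3.7
0.99,-1.85,-0.01 az -9.0
1.08,-2.14,-0.01 az -14.4
```

```bash
python3 -m handwheel '[0.15,-0.26,0,0,0,0,0, 0.3,-0.52,0,0,0,0,0, 0.44,-0.78,0,0,0,0,0, 0.59,-1.05,0,0,0,0,0, 0.74,-1.31,0,0,0,0,0, 0.87,-1.57,0,0,0,-3.7,0]'|tail -2;python3 n.py 2.5
```

```text
contact_force: [0.6, -0.3, -1.3]
gripper_width: 0.162
t 8.95 s 153.5 lat -0.06 z 165.7 yawerr -0.3 | F along 0.6 left 0.4 up -1.3 Mz 0.022 Mlat 0.01 Malong 0.00 w 0.162
0.10,-0.23,0.01 az -5.0
0.18,-0.47,0.01 az -9.5
0.24,-0.71,0.01 az -14.0
0.27,-0.96,0.01 az -18.5
0.29,-1.21,0.01 az -22.9
0.29,-1.46,0.01 az -27.4
0.28,-1.70,0.01 az -31.9
0.24,-1.95,0.01 az -36.4
```

```bash
python3 -m handwheel '[0.1,-0.23,0,0,0,-5,0, 0.18,-0.47,0,0,0,-9.5,0, 0.24,-0.71,0,0,0,-14,0, 0.27,-0.96,0,0,0,-18.5,0]'|tail -2;python3 n.py 2.5
```

```text
contact_force: [0.3, 0.1, -1.7]
gripper_width: 0.156
t 9.28 s 163.8 lat 0.07 z 165.8 yawerr 0.7 | F along -0.1 left 0.3 up -1.7 Mz -0.018 Mlat 0.00 Malong -0.01 w 0.156
0.01,-0.25,0.00 az -4.7
0.01,-0.50,0.00 az -9.1
-0.01,-0.75,0.00 az -13.6
-0.05,-1.00,0.00 az -18.1
-0.11,-1.24,0.00 az -22.6
-0.19,-1.48,0.00 az -27.0
-0.29,-1.71,0.00 az -31.5
-0.40,-1.93,0.00 az -36.0
```

```bash
python3 -m handwheel '[0.01,-0.25,0,0,0,-5,0, 0.01,-0.5,0,0,0,-9.5,0, -0.01,-0.75,0,0,0,-14,0, -0.05,-1,0,0,0,-18.5,0]'|tail -2;python3 n.py 2.5
```

```text
contact_force: [0.3, 0.0, -1.1]
gripper_width: 0.153
t 9.62 s 174.0 lat 0.14 z 165.8 yawerr -0.1 | F along -0.1 left 0.3 up -1.1 Mz -0.023 Mlat -0.00 Malong -0.06 w 0.153
-0.08,-0.24,0.00 az -4.2
-0.15,-0.48,0.00 az -8.7
-0.25,-0.71,0.00 az -13.2
-0.37,-0.93,0.00 az -17.6
-0.50,-1.14,0.00 az -22.1
-0.65,-1.34,0.00 az -26.6
-0.81,-1.53,0.00 az -31.1
-0.99,-1.70,0.00 az -35.5
```

```bash
python3 -m handwheel '[-0.08,-0.24,0,0,0,-4.2,0, -0.15,-0.48,0,0,0,-8.7,0, -0.25,-0.71,0,0,0,-13.2,0, -0.37,-0.93,0,0,0,-17.6,0]'|tail -2;python3 n.py 2.5
```

```text
contact_force: [0.0, 1.7, -2.8]
gripper_width: 0.157
t 9.95 s 183.7 lat -0.25 z 165.8 yawerr -0.0 | F along -1.5 left -0.8 up -2.8 Mz -0.036 Mlat 0.34 Malong -0.22 w 0.157
-0.11,-0.23,-0.00 az -3.9
-0.26,-0.43,-0.00 az -8.4
-0.42,-0.62,-0.00 az -12.9
-0.60,-0.79,-0.00 az -17.3
-0.79,-0.96,-0.00 az -21.8
-0.99,-1.10,-0.00 az -26.0
-1.20,-1.24,-0.00 az -26.0
-1.40,-1.38,-0.00 az -26.0
```

```bash
python3 -m handwheel '[0,0,0,0,0,0,0]'|tail -2;python3 n.py 2.5|head -1; python3 -m handwheel '[0,0,-0.07,0,0,0,0,0,0,-0.07,0,0,0,0]'|tail -2;python3 n.py 2.5|head -1;  python3 - <<'E'
from h import *
a=read_camera("scene");cv2.imwrite("pics/s2.png",cv2.resize(a[100:290,100:400],None,fx=2.6,fy=2.6,interpolation=cv2.INTER_CUBIC)[:,:,::-1])
E
```

```text
contact_force: [-1.8, 0.0, -1.8]
gripper_width: 0.157
t 10.03 s 184.1 lat -0.48 z 165.8 yawerr -0.2 | F along 0.9 left -1.5 up -1.8 Mz 0.023 Mlat -0.03 Malong -0.12 w 0.157
contact_force: [-0.4, -0.2, -0.9]
gripper_width: 0.159
t 10.20 s 184.1 lat -0.46 z 165.1 yawerr -0.1 | F along 0.4 left -0.2 up -0.9 Mz 0.024 Mlat -0.00 Malong 0.02 w 0.159
```

View pics/s2.png

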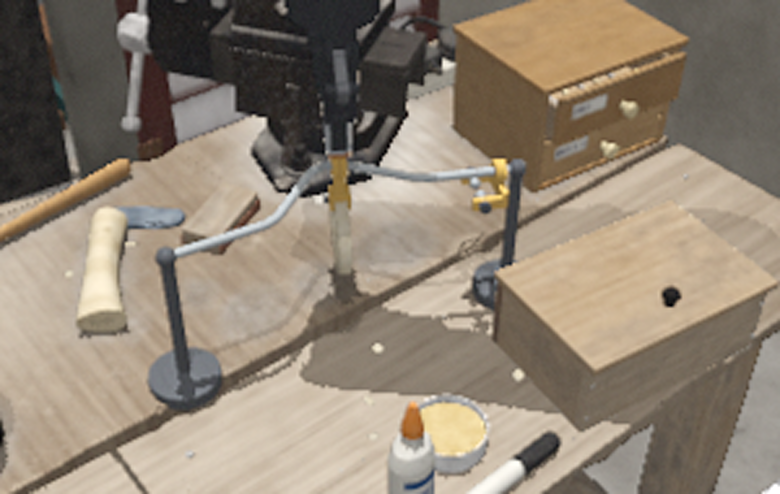

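Scene view: carrier upright at (340,170–270) in the bend, with nothing fouling it. The light rub went away after easing down 0.7 mm, so I'll carry on lower and a touch towards the inside.

```bash
python3 n.py 2.5 -0.8 0.4 165.1
```

```text
t 10.25 s 184.0 lat 0.50 z 165.1 yawerr -0.1 | F along -0.2 left -1.2 up -1.1 Mz -0.015 Mlat -0.00 Malong -0.03 w 0.156
-0.18,-0.19,-0.00 az -4.3
-0.32,-0.39,-0.00 az -8.8
-0.49,-0.58,-0.00 az -13.3
-0.67,-0.75,-0.00 az -17.8
-0.86,-0.91,-0.00 az -22.2
-1.06,-1.06,-0.00 az -26.0
-1.27,-1.20,-0.00 az -26.0
-1.48,-1.34,-0.00 az -26.0
```

```bash
python3 -m handwheel '[-0.18,-0.19,0,0,0,-4.3,0, -0.32,-0.39,0,0,0,-8.8,0, -0.49,-0.58,0,0,0,-13.3,0]'|tail -2;python3 n.py 2.5 -0.8 0.4 165.1
```

```text
contact_force: [0.9, 0.7, -1.3]
gripper_width: 0.162
t 10.50 s 191.5 lat 0.04 z 165.0 yawerr -1.0 | F along -1.1 left 0.2 up -1.3 Mz 0.017 Mlat 0.09 Malong -0.07 w 0.162
-0.18,-0.17,0.01 az -4.2
-0.37,-0.33,0.01 az -8.7
-0.58,-0.48,0.01 az -12.5
-0.78,-0.62,0.01 az -12.5
-0.99,-0.76,0.01 az -12.5
-1.20,-0.90,0.01 az -12.5
-1.41,-1.04,0.01 az -12.5
-1.61,-1.18,0.01 az -12.5
```

```bash
python3 -m handwheel '[-0.18,-0.17,0,0,0,-4.2,0, -0.37,-0.33,0,0,0,-8.7,0, -0.58,-0.48,0,0,0,-12.5,0, -0.78,-0.62,0,0,0,-12.5,0]'|tail -2;python3 n.py 2.5 -0.8 0.4 165.1
```

```text
contact_force: [-0.5, -0.6, -1.3]
gripper_width: 0.154
t 10.83 s 201.4 lat 0.01 z 165.0 yawerr -0.0 | F along 0.8 left 0.2 up -1.3 Mz 0.006 Mlat 0.02 Malong 0.06 w 0.154
-0.21,-0.14,0.01 az 0.0
-0.42,-0.28,0.01 az 0.0
-0.62,-0.42,0.01 az 0.0
-0.83,-0.56,0.01 az 0.0
-1.04,-0.70,0.01 az 0.0
-1.24,-0.84,0.01 az 0.0
-1.45,-0.98,0.01 az 0.0
-1.66,-1.12,0.01 az 0.0
```

```bash
python3 -m handwheel '[-0.21,-0.14,0,0,0,0,0, -0.42,-0.28,0,0,0,0,0, -0.62,-0.42,0,0,0,0,0, -0.83,-0.56,0,0,0,0,0, -1.04,-0.7,0,0,0,0,0, -1.24,-0.84,0,0,0,0,0]'|tail -2;python3 n.py 2.5 -0.8 0.4 165.1
```

```text
contact_force: [-0.2, -0.6, -0.5]
gripper_width: 0.156
t 11.33 s 216.7 lat 0.05 z 165.0 yawerr 0.0 | F along 0.5 left 0.4 up -0.5 Mz -0.003 Mlat 0.00 Malong 0.01 w 0.156
-0.21,-0.14,0.01 az -0.0
-0.42,-0.27,0.01 az -0.0
-0.63,-0.41,0.01 az -0.0
-0.83,-0.55,0.01 az -0.0
-1.04,-0.69,0.01 az -0.0
-1.25,-0.83,0.01 az -0.0
-1.45,-0.97,0.01 az -0.0
-1.66,-1.11,0.01 az -0.0
```

```bash
python3 -m handwheel '[-0.21,-0.14,0,0,0,0,0, -0.42,-0.28,0,0,0,0,0, -0.62,-0.42,0,0,0,0,0, -0.83,-0.56,0,0,0,0,0, -1.04,-0.7,0,0,0,0,0, -1.24,-0.84,0,0,0,0,0]'|tail -2;python3 n.py 2.5 -0.8 0.4 165.1|head -1
python3 -m handwheel '[-0.21,-0.14,0,0,0,0,0, -0.42,-0.28,0,0,0,0,0, -0.62,-0.42,0,0,0,0,0, -0.83,-0.56,0,0,0,0,0]'|tail -2;python3 n.py 2.5 -0.8 0.4 165.1
```

```text
contact_force: [0.0, 0.1, -1.4]
gripper_width: 0.153
t 11.83 s 231.9 lat 0.11 z 165.0 yawerr 0.0 | F along -0.1 left -0.1 up -1.4 Mz -0.021 Mlat -0.01 Malong -0.03 w 0.153
contact_force: [0.0, -0.4, -1.1]
gripper_width: 0.157
t 12.17 s 242.2 lat 0.12 z 165.1 yawerr 0.0 | F along 0.2 left 0.3 up -1.1 Mz -0.031 Mlat -0.05 Malong 0.05 w 0.157
-0.21,-0.13,0.00 az -0.0
-0.42,-0.27,0.00 az -0.0
-0.63,-0.41,0.00 az -0.0
-0.84,-0.55,0.00 az 0.5
-1.04,-0.70,0.00 az 4.9
-1.22,-0.86,0.00 az 9.4
-1.40,-1.04,0.00 az 13.9
-1.56,-1.23,0.00 az 18.4
```

```bash
python3 -m handwheel '[-0.21,-0.13,0,0,0,0,0, -0.42,-0.27,0,0,0,0,0, -0.63,-0.41,0,0,0,0,0, -0.84,-0.55,0,0,0,0.5,0, -1.04,-0.7,0,0,0,5,0]'|tail -2;python3 n.py 2 -0.8 0.4 165.1
```

```text
contact_force: [0.6, 1.2, -1.5]
gripper_width: 0.159
t 12.58 s 254.9 lat -0.09 z 165.1 yawerr -0.3 | F along -1.2 left -0.5 up -1.5 Mz 0.011 Mlat -0.02 Malong -0.01 w 0.159
-0.15,-0.14,-0.00 az 3.9
-0.29,-0.28,-0.00 az 7.5
-0.42,-0.43,-0.00 az 11.0
-0.54,-0.59,-0.00 az 14.6
-0.66,-0.75,-0.00 az 18.2
-0.76,-0.92,-0.00 az 21.7
-0.86,-1.10,-0.00 az 21.7
-0.96,-1.27,-0.00 az 21.7
```

```bash
python3 -m handwheel '[-0.15,-0.14,0,0,0,4,0, -0.29,-0.28,0,0,0,7.5,0, -0.42,-0.43,0,0,0,11,0, -0.54,-0.59,0,0,0,14.6,0]'|tail -2;python3 n.py 2 -0.8 0.4 165.1
```

```text
contact_force: [0.7, 0.1, -0.7]
gripper_width: 0.156
t 12.92 s 263.1 lat -0.02 z 165.2 yawerr 0.2 | F along -0.5 left 0.5 up -0.7 Mz -0.002 Mlat -0.02 Malong -0.04 w 0.156
-0.11,-0.17,-0.01 az 3.8
-0.21,-0.34,-0.01 az 6.9
-0.31,-0.51,-0.01 az 6.9
-0.41,-0.69,-0.01 az 6.9
-0.51,-0.86,-0.01 az 6.9
-0.60,-1.04,-0.01 az 6.9
-0.70,-1.21,-0.01 az 6.9
-0.80,-1.39,-0.01 az 6.9
```

```bash
python3 -m handwheel '[-0.11,-0.17,0,0,0,4,0, -0.21,-0.34,0,0,0,7,0, -0.31,-0.51,0,0,0,7,0, -0.41,-0.69,0,0,0,7,0, -0.51,-0.86,0,0,0,7,0, -0.6,-1.04,0,0,0,7,0]'|tail -2;python3 n.py 2 -0.8 0.4 165.1
```

```text
contact_force: [-0.4, 0.6, -2.4]
gripper_width: 0.158
t 13.42 s 275.2 lat -0.09 z 165.2 yawerr 0.0 | F along -0.3 left -0.7 up -2.4 Mz -0.015 Mlat 0.19 Malong -0.16 w 0.158
-0.09,-0.18,-0.01 az -0.0
-0.19,-0.35,-0.01 az -0.0
-0.29,-0.53,-0.01 az -0.0
-0.38,-0.70,-0.01 az -0.0
-0.48,-0.88,-0.01 az -0.0
-0.58,-1.05,-0.01 az -0.0
-0.68,-1.23,-0.01 az -0.0
-0.77,-1.40,-0.01 az -0.0
```

```bash
python3 -m handwheel '[0,0,0,0,0,0,0]'>/dev/null;python3 n.py 2 -0.8 0.4 165.1|head -1;python3 -m handwheel '[-0.09,-0.18,0,0,0,0,0, -0.19,-0.35,0,0,0,0,0, -0.19,-0.35,0,0,0,0,0]'>/dev/null;python3 n.py 2 -0.8 0.4 165.1
```

```text
t 13.50 s 275.7 lat -0.11 z 165.1 yawerr -0.0 | F along -0.1 left -0.2 up -2.3 Mz -0.033 Mlat 0.01 Malong -0.05 w 0.157
t 13.75 s 280.3 lat -0.04 z 165.0 yawerr -0.1 | F along 0.4 left -0.1 up -2.0 Mz -0.050 Mlat -0.02 Malong -0.13 w 0.157
-0.09,-0.18,0.01 az 0.1
-0.19,-0.35,0.01 az 0.1
-0.29,-0.53,0.01 az 0.1
-0.39,-0.70,0.01 az 0.1
-0.48,-0.87,0.01 az 0.1
-0.58,-1.05,0.01 az 0.1
-0.68,-1.22,0.01 az 0.1
-0.78,-1.40,0.01 az 0.1
```

```bash
python3 -m handwheel '[0.09,-0.05,0,0,0,0,0, 0.14,-0.08,0,0,0,0,0,0.14,-0.08,0,0,0,0,0]'>/dev/null;python3 n.py 2 -0.8 0.4 165.1|head -1;python3 -m handwheel '[-0.14,0.08,0,0,0,0,0, -0.21,0.12,0,0,0,0,0, -0.26,0.15,0,0,0,0,0,-0.26,0.15,0,0,0,0,0]'>/dev/null;python3 n.py 2 -0.8 0.4 165.1|head -1
```

```text
t 14.00 s 280.4 lat 0.74 z 164.7 yawerr -0.0 | F along -0.3 left -3.1 up -1.3 Mz -0.008 Mlat 0.01 Malong -0.90 w 0.154
t 14.33 s 280.2 lat -1.92 z 164.9 yawerr -0.0 | F along -0.4 left -0.3 up -1.4 Mz -0.006 Mlat 0.00 Malong -0.04 w 0.158
```

Contact on the left begins near lat +0.4, while −1.9 is still free, so the wire is about 1.5 mm to the right of my line. I'm re-centring before the catch.

```bash
python3 n.py 2 -2 1.1 164.8;python3 -m handwheel '[-0.07,-0.19,0,0,0,0,0, -0.16,-0.37,0,0,0,0,0, -0.26,-0.55,0,0,0,0,0, -0.36,-0.72,0,0,0,0,0, -0.46,-0.9,0,0,0,0,0, -0.55,-1.07,0,0,0,0,0]'>/dev/null;python3 n.py 1.5 -2 1.1 164.8
```

```text
t 14.33 s 280.3 lat -0.54 z 164.9 yawerr -0.0 | F along -0.4 left -0.3 up -1.4 Mz -0.006 Mlat 0.00 Malong -0.04 w 0.158
-0.05,-0.20,-0.01 az 0.0
-0.15,-0.38,-0.01 az 0.0
-0.25,-0.55,-0.01 az 0.0
-0.34,-0.72,-0.01 az 0.0
-0.44,-0.90,-0.01 az 0.0
-0.54,-1.07,-0.01 az 0.0
-0.64,-1.25,-0.01 az 0.0
-0.73,-1.42,-0.01 az 0.0
t 14.83 s 292.6 lat -0.06 z 164.9 yawerr -0.1 | F along -0.6 left 0.2 up -1.5 Mz -0.020 Mlat 0.03 Malong -0.03 w 0.157
-0.07,-0.13,-0.01 az 0.1
-0.14,-0.26,-0.01 az 0.1
-0.21,-0.40,-0.01 az 0.1
-0.29,-0.53,-0.01 az 0.1
-0.36,-0.66,-0.01 az 0.1
-0.43,-0.79,-0.01 az 0.1
-0.51,-0.92,-0.01 az 0.1
-0.58,-1.05,-0.01 az 0.1
```

```bash
python3 -m handwheel '[-0.07,-0.13,0,0,0,0,0, -0.14,-0.26,0,0,0,0,0, -0.21,-0.4,0,0,0,0,0, -0.29,-0.53,0,0,0,0,0, -0.36,-0.66,0,0,0,0,0]'>/dev/null;python3 n.py 1 -2 1.1 164.8|head -1;python3 -m handwheel '[-0.05,-0.09,0,0,0,0,0, -0.1,-0.17,0,0,0,0,0]'>/dev/null;python3 n.py 1 -2 1.1 164.8
```

```text
t 15.25 s 300.2 lat 0.03 z 164.9 yawerr -0.0 | F along -0.2 left 0.6 up -1.8 Mz 0.009 Mlat 0.12 Malong 0.06 w 0.163
t 15.42 s 302.2 lat 0.02 z 164.9 yawerr -0.0 | F along -0.7 left 0.4 up -2.0 Mz -0.006 Mlat 0.14 Malong 0.11 w 0.159
-0.05,-0.09,-0.01 az 0.0
-0.10,-0.17,-0.01 az 0.0
-0.15,-0.26,-0.01 az 0.0
-0.20,-0.35,-0.01 az 0.0
-0.25,-0.44,-0.01 az 0.0
-0.30,-0.52,-0.01 az 0.0
-0.34,-0.61,-0.01 az 0.0
-0.39,-0.70,-0.01 az 0.0
```

```bash
python3 -m handwheel '[-0.05,-0.09,0,0,0,0,0, -0.1,-0.17,0,0,0,0,0]' >/dev/null;python3 n.py 1 -2 1.1 164.8|head -1;python3 -m handwheel '[-0.05,-0.09,0,0,0,0,0, -0.1,-0.17,0,0,0,0,0]'>/dev/null;python3 n.py 1 -2 1.1 164.8|head -2
```

```text
t 15.58 s 303.6 lat 0.14 z 165.1 yawerr -0.0 | F along -2.8 left 0.2 up -2.5 Mz 0.025 Mlat 0.87 Malong 0.22 w 0.157
t 15.75 s 304.9 lat 0.31 z 165.3 yawerr -0.0 | F along -4.2 left 2.4 up -3.4 Mz -0.044 Mlat 1.10 Malong 0.37 w 0.155
-0.08,-0.07,-0.05 az 0.0
```

```bash
python3 -m handwheel '[-0.06,-0.08,-0.03,0,0,0,0, -0.13,-0.18,-0.03,0,0,0,0]' >/dev/null;python3 n.py 1 -2 1.1 164.8|head -1;python3 -m handwheel '[-0.06,-0.08,-0.03,0,0,0,0, -0.12,-0.17,-0.03,0,0,0,0]'>/dev/null;python3 n.py 1 -2 1.1 164.8|head -2
```

```text
t 15.92 s 306.0 lat 0.17 z 165.3 yawerr 0.0 | F along -6.3 left 0.3 up -2.0 Mz 0.009 Mlat 1.39 Malong 0.17 w 0.157
t 16.08 s 307.3 lat -0.00 z 165.3 yawerr 0.0 | F along -5.4 left 0.7 up -3.3 Mz 0.023 Mlat 1.43 Malong 0.20 w 0.153
-0.05,-0.09,-0.05 az -0.0
```

```bash
python3 -m handwheel '[-0.06,-0.1,-0.03,0,0,0,0, -0.12,-0.2,-0.03,0,0,0,0]' >/dev/null;python3 n.py 1 -2 1.1 164.8|head -1;python3 -m handwheel '[-0.06,-0.1,-0.03,0,0,0,0, -0.12,-0.2,-0.03,0,0,0,0]'>/dev/null;python3 n.py 1 -2 1.1 164.8|head -2
```

```text
t 16.25 s 309.2 lat -0.07 z 165.2 yawerr 0.1 | F along -4.1 left 0.4 up -2.9 Mz -0.022 Mlat 0.99 Malong 0.21 w 0.156
t 16.42 s 312.3 lat -0.22 z 164.7 yawerr 0.0 | F along -1.6 left 0.3 up -2.2 Mz -0.001 Mlat 0.49 Malong 0.13 w 0.153
-0.03,-0.10,0.01 az -0.0
```

The peak was about 6 N and it is falling, so the neck is passing the balls. Creeping towards the stop.

```bash
for k in 1; do python3 -m handwheel '[-0.05,-0.1,0,0,0,0,0, -0.08,-0.16,0,0,0,0,0]' >/dev/null;python3 n.py 1 -2 1.1 164.8|head -1;done; python3 -m handwheel '[-0.04,-0.09,0,0,0,0,0, -0.08,-0.16,0,0,0,0,0]'>/dev/null;python3 n.py 1 -2 1.1 164.8|head -2
```

```text
t 16.58 s 315.6 lat -0.01 z 164.4 yawerr 0.0 | F along -0.5 left 1.3 up -1.7 Mz 0.012 Mlat -0.03 Malong 0.36 w 0.156
t 16.75 s 316.9 lat 0.18 z 164.6 yawerr 0.0 | F along -4.2 left 0.8 up -1.2 Mz 0.032 Mlat 1.19 Malong 0.28 w 0.157
-0.06,-0.08,0.02 az -0.0
```

```bash
python3 -m handwheel '[0,0,0,0,0,0,0,0,0,0,0,0,0,0]' >/dev/null;python3 n.py 1 -2 1.1 164.8|head -1
python3 - <<'E'
from h import *
a=read_camera("scene");np.save("sc3.npy",a)
C=np.load("course.npy");c=camera_info("scene")
def px(x): q=c['R']@x+c['t'];return q[0]/q[2]*c['fx']+c['cx'],q[1]/q[2]*c['fy']+c['cy']
t=get_obs()['eef_pos'].copy();t[2]=.145;u,v=map(int,px(t));print(u,v)
w=read_camera("wrist");cv2.imwrite("pics/w3.png",w[:,:,::-1])
A=cv2.resize(a[v-40:v+40,u-50:u+50],None,fx=4,fy=4,interpolation=cv2.INTER_CUBIC);B=cv2.resize(w[120:280,170:340],(340,320),interpolation=cv2.INTER_CUBIC)
cv2.imwrite("pics/s3.png",np.hstack([A,B])[:,:,::-1])
E
```

```text
t 16.92 s 316.7 lat 0.14 z 164.6 yawerr 0.0 | F along -2.8 left 0.2 up -3.0 Mz 0.073 Mlat 0.72 Malong 0.25 w 0.158
286 165
```

View pics/s3.png

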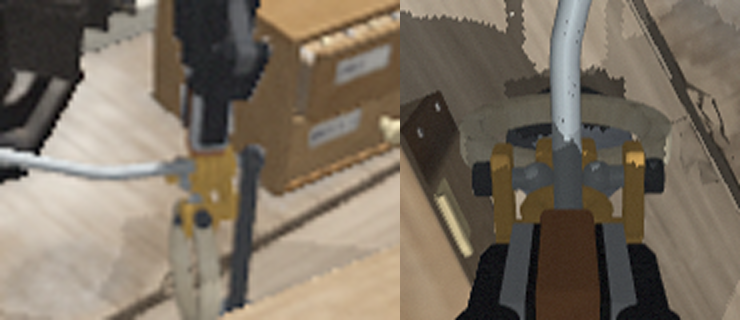

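In the scene half of the picture the ring is up against the brass at (205,180). In the wrist half the balls at (555,178) have closed behind the neck. A gentle extra push will show whether the stop is firm.

```bash
python3 -m handwheel '[-0.05,-0.09,0,0,0,0,0, -0.05,-0.09,0,0,0,0,0]' >/dev/null;python3 n.py 1 -2 1.1 164.8|head -1;python3 -m handwheel '[-0.03,-0.07,0,0,0,0,0,-0.05,-0.09,0,0,0,0,0]' >/dev/null;python3 n.py 1 -2 1.1 164.8|head -1
```

```text
t 17.18 s 316.9 lat 0.15 z 164.8 yawerr 0.0 | F along -5.7 left 0.7 up -3.6 Mz -0.028 Mlat 1.15 Malong 0.19 w 0.155
t 17.35 s 317.1 lat 0.12 z 164.9 yawerr 0.1 | F along -6.0 left 0.8 up -4.1 Mz 0.030 Mlat 1.54 Malong 0.21 w 0.157
```

```bash
python3 -m handwheel '[0.02,0.03,-0.04,0,0,0,0, 0.02,0.04,-0.04,0,0,0,0]' >/dev/null;python3 n.py 1 -2 1.1 164.8|head -1;python3 -m handwheel '[0,0,0,0,0,0,0.2, 0,0,0,0,0,0,0.25, 0,0,0,0,0,0,0.3, 0,0,0,0,0,0,0.35, 0,0,0,0,0,0,0.35, 0,0,0,0,0,0,0.35]';python3 n.py 1 -2 1.1 164.8|head -1
```

```text
t 17.52 s 316.9 lat 0.13 z 164.5 yawerr 0.1 | F along -3.1 left 0.8 up -1.5 Mz 0.059 Mlat 0.59 Malong 0.25 w 0.158
t: 18.02
eef_pos: [0.4647, 0.1037, 0.1645]
tool_rot: [-0.0, 0.862, 0.506, 0.002]
contact_force: [-0.1, 0.1, 0.2]
gripper_width: 0.347
t 18.02 s 317.0 lat 0.11 z 164.5 yawerr 0.1 | F along -0.0 left -0.1 up 0.2 Mz 0.040 Mlat -0.02 Malong -0.04 w 0.347
```

Released with no contact force. I'll lift off straight up, back away, and look.

```bash
python3 -m handwheel '[0,0,1,0,0,0,0.35, 0,0,2.5,0,0,0,0.35, 0,0,4.5,0,0,0,0.35, 0,0,7,0,0,0,0.5, 0,0,9,0,0,0,0.5, 0,0,9,0,0,0,0.5]';
python3 -m handwheel '[0.3,2,0,0,0,0,0.5, 1,5,1,0,0,0,0.5, 1,8,2,0,0,0,0.5, 1,8,2,0,0,0,0.5, 1,8,2,0,0,0,0.5]'
python3 - <<'E'
from h import *
import pickle
o=get_obs();w=read_camera("wrist");pickle.dump((o,w),open("w4.pkl","wb"));s=read_camera("scene");t=read_camera("top")
cv2.imwrite("pics/w4f.png",w[:,:,::-1])
A=cv2.resize(s[120:220,230:340],(396,360),interpolation=cv2.INTER_CUBIC);B=cv2.resize(w[130:384,130:380],(400,406),interpolation=cv2.INTER_CUBIC)[:360]
cv2.imwrite("pics/w4.png",np.hstack([A,B])[:,:,::-1])
E
```

```text
t: 18.52
eef_pos: [0.4669, 0.1049, 0.259]
tool_rot: [0.001, 0.862, 0.506, 0.005]
contact_force: [1.0, 0.5, 0.1]
gripper_width: 0.498
t: 18.93
eef_pos: [0.4765, 0.187, 0.2797]
tool_rot: [0.001, 0.861, 0.508, 0.006]
contact_force: [-0.5, -0.7, 0.3]
gripper_width: 0.501
```

View pics/w4.png

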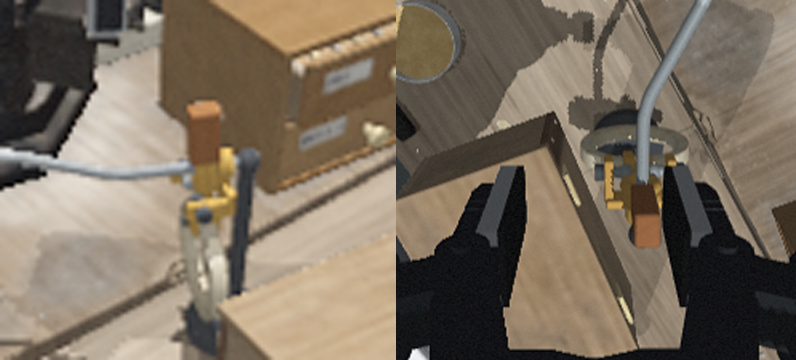

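The carrier hangs upright in the catch, but the ring–disc gap isn't resolved. I'll take one side-on wrist view to measure it.

```bash
python3 -m handwheel '[0,0,0,0,0,7,0.7, -1,-1,0,0,0,14,0.7, -2,-2,0,0,0,21,0.7, -3,-3,0,0,0,28,0.7, -4,-4,0,0,0,35,0.7, -5,-5,0,0,0,42,0.7, -5.6,-6,0,0,0,49,0.7, -5.6,-6.7,0,0,0,56,0.7]'>/dev/null
python3 -m handwheel '[0,0,0,0,0,7,0.7, 0,0,-1,0,0,14,0.7, 0,0,-2,0,0,21,0.7, 0,0,-2.5,0,0,28,0.7, 0,0,-2.5,0,0,34,0.7, 0,0,-2.5,0,0,34,0.7]'
python3 - <<'E'
from h import *
import pickle
o=get_obs();w=read_camera("wrist");pickle.dump((o,w,camera_info("wrist")),open("w5.pkl","wb"))
cv2.imwrite("pics/w5.png",cv2.resize(w[170:330,160:350],None,fx=4,fy=3.7,interpolation=cv2.INTER_CUBIC)[:,:,::-1])
E
```

```text
t: 20.25
eef_pos: [0.4187, 0.1127, 0.2521]
tool_rot: [-0.003, 0.25, 0.968, 0.002]
contact_force: [0.6, -0.4, -0.2]
gripper_width: 0.702
```

View pics/w5.png

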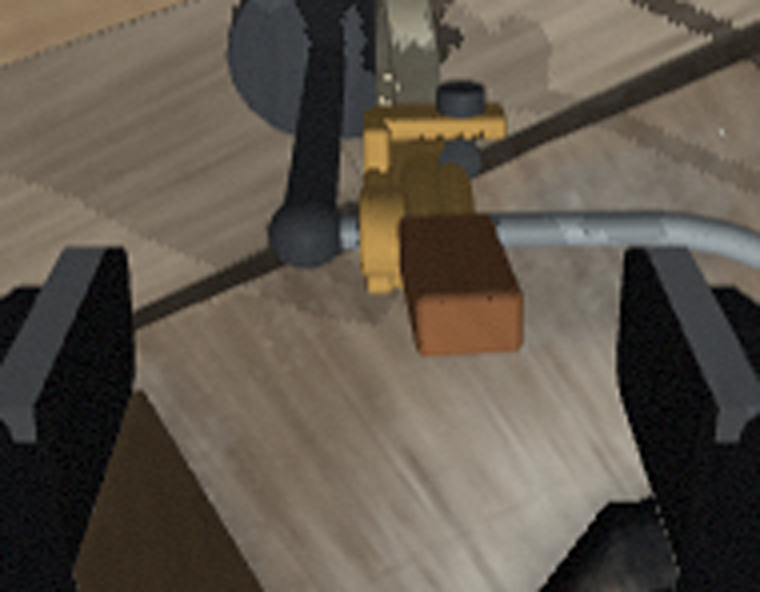

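The view shows the ring (402–470) butting against the brass disc with no visible gap, and the ball at (460,158) behind the neck. A quick numeric check along the last straight comes before handing in.

Run:
```python
from h import *
import h,pickle
o,w,ci=pickle.load(open("w5.pkl","rb"));h.camera_info=lambda n:ci
f=lambda x,y:(160+x/4,170+y/3.7)
a=np.radians(-119.2);t=np.array([np.cos(a),np.sin(a)])
al=lambda x,y,z:(onz("wrist",[f(x,y)],z,o)[0,:2]@t*1000).round(1)
g=[al(418,355,.194),al(521,350,.194),al(418,293,.194),al(521,291,.194)]
print("grip top ends",g,"centre",np.mean(g),"ball",al(460,158,.126),"cap",al(460,98,.126),"end ball",al(303,235,.145))
```

```text
grip top ends [np.float64(-310.4), np.float64(-329.0), np.float64(-310.2), np.float64(-328.5)] centre -319.525 ball -322.3 cap -321.9 end ball -287.2
```

Run:
```python
from h import *
import h,pickle
o,w,ci=pickle.load(open("w5.pkl","rb"));h.camera_info=lambda n:ci
f=lambda x,y:(160+x/4,170+y/3.7)
a=np.radians(-119.2);t=np.array([np.cos(a),np.sin(a)]);n=np.array([-t[1],t[0]])
def al(nm,x,y,z):
    X=onz("wrist",[f(x,y)],z,o)[0,:2];print(nm,(X@t*1000).round(1),"lat",(X@n*1000).round(1))
al("grip bot front",402,217,.154);al("grip bot rear",492,214,.154);al("grip top front near",418,293,.194);al("grip top rear",521,291,.194)
al("disc/ring edge near",402,190,.148);al("ring rear",472,180,.148);al("disc far",362,200,.145)
al("wire",600,230,.145);al("disc face bottom",397,285,.145);al("arm front",365,115,.14);al("arm rear",505,115,.14);al("end ball",303,235,.145)
C=np.load("course.npy");print("wire lat",C[-1,1:3]@n*1000)
# top camera before/after
b=read_camera("top");cv2.imwrite("pics/top5.png",b[:,:,::-1])
hh=cv2.cvtColor(w[170:330,160:350],cv2.COLOR_RGB2HSV)
for r in (45,48,51,54): print(r,[(int(x),*hh[r,x]) for x in range(86,126,2)])
```

```text
grip bot front -308.4 lat 349.8
grip bot rear -327.1 lat 349.0
grip top front near -310.2 lat 346.3
grip top rear -328.5 lat 345.8
disc/ring edge near -308.5 lat 345.9
ring rear -323.3 lat 343.4
disc far -300.0 lat 349.9
wire -351.7 lat 357.5
disc face bottom -307.7 lat 372.1
arm front -300.6 lat 330.6
arm rear -330.6 lat 330.6
end ball -287.2 lat 358.9
wire lat 357.205794147811
45 [(86, np.uint8(16), np.uint8(55), np.uint8(125)), (88, np.uint8(14), np.uint8(51), np.uint8(115)), (90, np.uint8(18), np.uint8(50), np.uint8(128)), (92, np.uint8(19), np.uint8(148), np.uint8(133)), (94, np.uint8(19), np.uint8(145), np.uint8(142)), (96, np.uint8(19), np.uint8(146), np.uint8(169)), (98, np.uint8(19), np.uint8(159), np.uint8(80)), (100, np.uint8(19), np.uint8(147), np.uint8(78)), (102, np.uint8(18), np.uint8(152), np.uint8(72)), (104, np.uint8(17), np.uint8(147), np.uint8(78)), (106, np.uint8(19), np.uint8(153), np.uint8(75)), (108, np.uint8(20), np.uint8(142), np.uint8(77)), (110, np.uint8(20), np.uint8(113), np.uint8(72)), (112, np.uint8(18), np.uint8(152), np.uint8(82)), (114, np.uint8(19)
[... 2568 characters left out ...]
, (98, np.uint8(18), np.uint8(139), np.uint8(103)), (100, np.uint8(19), np.uint8(151), np.uint8(98)), (102, np.uint8(19), np.uint8(154), np.uint8(78)), (104, np.uint8(19), np.uint8(148), np.uint8(81)), (106, np.uint8(19), np.uint8(154), np.uint8(83)), (108, np.uint8(19), np.uint8(143), np.uint8(80)), (110, np.uint8(18), np.uint8(132), np.uint8(77)), (112, np.uint8(19), np.uint8(144), np.uint8(83)), (114, np.uint8(18), np.uint8(160), np.uint8(83)), (116, np.uint8(19), np.uint8(147), np.uint8(83)), (118, np.uint8(18), np.uint8(88), np.uint8(99)), (120, np.uint8(18), np.uint8(60), np.uint8(128)), (122, np.uint8(16), np.uint8(57), np.uint8(126)), (124, np.uint8(17), np.uint8(62), np.uint8(123))]
```

```bash
python3 -c "
from station import *
print(get_obs()['contact_force']);print(hand_in())"
```

```text
[ 0.23116779 -0.05429094 -0.34944711]
the job is handed in; nothing more can be done
None
```

I gripped the carrier and slid it round all three bends. I then pushed it through the catch to a firm stop, let go and backed away. I handed in at about 20.3 s of the 72 s allowed, with the robot touching nothing.

- **Forces:** Contact along the rail was light, about 3 N at most. The catch peaked at about 6.3 N along the rail. My final check push met about 6 N and moved only about 0.2 mm.
- **Last checks:** In the side view the catch balls sit behind the neck. The ring's edges lie against the disc, with its centre about 7.0 mm before the face, which is home.
- **Checks that disagreed:** The wooden grip's edges in the same picture put the ring's centre nearer 9 mm, and the ball-to-grip distance also came out short. The carrier appears to lean back about 2.5°. I trusted the ring edges and the firm stop, because these measurements are good to only 1–2 mm, and I did not nudge it again.
- **Bystanders:** I kept clear of the glue bottle and the wax tin, but made no final measurement of their positions.
- **Budget:** I viewed 12 pictures, two over the budget of ten.

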